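Stir the hazelnuts and seal the canister for its date sticker

TASK

Stir the chocolate hazelnuts in the open stoneware canister thoroughly with the wooden stirrer, round and round so that they all get shifted, and stand the stirrer back upright on its steel coaster. Then lift the nested lids by the wooden knob of the outer cap, lower them onto the canister and press them fully home so that the inner freshness lid snaps into the mouth, then draw the outer cap alone straight up so that the inner lid stays sealed for its date sticker, and finish still holding the cap steady and level, at least 6 cm clear above the inner lid, without letting go. Keep the gripper off the hazelnuts and the inner lid, keep the hazelnuts in the canister, and leave the canister and the stack of cup lids, the sugar caddy and the tape where they stand.

Things in the scene. Friction and masses are not known exactly. Their poses are not given: they have to be found in the camera images.
- canister: open stoneware canister: sage-green body 126 mm across, 72 mm high; cream neck 106 mm across, rim at 95 mm; bore 94 mm across, floor at 10 mm; 1.1 to 1.7 kg, loose. Four sprung black nubs in the bore 3 mm below the rim catch the inner lid: it snaps in at about 10 N and comes out at about 8 N. Origin: centre of the underside, z up
- cap: outer cap of the nested lids, sage-green, 126 mm across, 0.18 kg, standing on its lower edge, a plain wooden knob on top. Origin: centre of the lower edge, z up; flat top at 45 mm. Inside 119 mm wide; fully home its origin is 76 mm above the canister's. Spring leaves under its top grip the inner lid's knob and carry that lid along; about 5 N straight up pulls them off it
- cap_knob (a point): middle of the cap's upright cylindrical light-wood knob, 32 mm across, from 49 to 87 mm above the cap's origin; this point is at 68 mm
- inner_lid: inner lid, hidden in the cap at the start: black rubber plug (76 mm at its underside, 89 mm at its widest), aluminium flange 106 mm across, black mushroom knob on top; 34 mm high, 0.09 kg. Origin: centre of the plug's underside; 6 mm above the cap's when nested, 82 mm above the canister's when sealed (flange on the rim, knob's top 116 mm above the counter)
- stirrer: turned wooden stirrer standing upright on the coaster, 169 mm tall, 0.09 kg: flat foot 24 mm across (lowest 30 mm), waist 15 mm across at 75 mm, grip end 20 mm across from 115 to 155 mm. Origin: centre of the foot's underside, z up
- coaster: flat round dark steel coaster, 94 mm across, 6 mm high, fixed to the counter. Origin: centre of its underside
- hazelnut_1: sugar-glazed dark-brown chocolate hazelnut, 19 x 16 x 16 mm, 10 g, slippery, lying on the canister's floor at the start. Origin: its centre, x along its length
- hazelnut_2: sugar-glazed milk-brown chocolate hazelnut, 19 x 16 x 16 mm, 10 g, slippery, lying on the canister's floor at the start. Origin: its centre, x along its length
- hazelnut_3: sugar-glazed cream chocolate hazelnut, 19 x 16 x 16 mm, 10 g, slippery, lying on the canister's floor at the start. Origin: its centre, x along its length
- hazelnut_4: sugar-glazed dark-brown chocolate hazelnut, 19 x 16 x 16 mm, 10 g, slippery, lying on the canister's floor at the start. Origin: its centre, x along its length
- hazelnut_5: sugar-glazed milk-brown chocolate hazelnut, 19 x 16 x 16 mm, 10 g, slippery, lying on the canister's floor at the start. Origin: its centre, x along its length
- hazelnut_6: sugar-glazed cream chocolate hazelnut, 19 x 16 x 16 mm, 10 g, slippery, lying on the canister's floor at the start. Origin: its centre, x along its length
- lid_stack: stack of black cup lids, 69 mm across, 39 mm high, loose bystander, not part of the job. Origin: centre of its underside
- sugar_caddy: white caddy with sugar sachets, 74 x 77 x 60 mm, loose bystander, not part of the job. Origin: centre of its underside
- tape_roll: roll of brown tape, 92 mm across, 48 mm high, loose bystander, not part of the job. Origin: centre of its underside
Not all that is in view belongs to the job. What is shaped like the canister but pink or yellow is not meant.

How it is judged:
By the outcome, as a careful person would: the job done as asked, in the order asked, and still so for the second after the job is handed in, while the arm keeps its last pose, push and grip.
It also fails if it takes over 72 s, if anything falls off the work surface, if the arm or the gripper's body presses on something with over 40 N, if the wrist force passes 120 N, or if a joint passes its speed limit or range.

ROBOT

A 7-joint arm with a two-finger parallel gripper is mounted at the origin on a cart in front of the work surface, level with it; the furniture and walls round the work are solid. World frame = base frame: x ahead of the robot, y to its left, z up, the work surface at z = 0. Lengths are in m, angles in rad, forces in N, time in s.
With the tool pointing down it reaches from about 0.4 to 0.925 m from the base axis. Payload 5.6 kg.
Tool frame: the origin (TCP) lies midway between the tips of the shut fingers; the grasp point (between the pads) lies 19 mm behind it; z points along the fingers, y is the direction in which the jaws open and shut (so a half turn about z gives the same grasp; the last joint's range is limited). The gripper opens to 85 mm and grips with 20 to 120 N. Pads are 22 mm wide; open, the fingers measure 114 mm over their backs; the gripper's body (76 mm by 85 mm) begins 54 mm behind the grasp point. The pads swing forward as they close: fully open they stand 13 mm farther back than shut.
Start: joints at [-0.043, 0.468, -0.012, 1.603, 0.006, 1.071, -0.056], TCP at [0.65, -0, 0.231] pointing down, gripper open.
Joint ranges: [-2.53, 2.53], [-0.31, 2.02], [-1.57, 1.55], [0.28, 2.44], [-1.29, 4.43], [0.15, 1.84], [-2.92, 2.92]. Speed limits (rad/s): [2.57, 2.57, 3.14, 3.14, 3.14, 3.14, 3.14].

INTERFACE

Orientations are given as a 3x3 rotation matrix whose columns are the frame's x, y, z axes.
In Python, from cell import status, cams, manip gives the robot as it stands.
- The arm moves only by the tool jog_arm, never from a script. Its argument "plan" is one flat list of numbers, 6 for each row, row after row: the shift along the world's x, y, z in units of 50 mm (1.0 is 50 mm), then the turn, a rotation vector about the world's x, y, z in units of 6 degrees (1.0 is 6 degrees). In form: [dx, dy, dz, wx, wy, wz, dx, dy, dz, wx, wy, wz, ...]. A call has 1 to 10 rows; each row is the pose to reach, as a shift and turn from the pose measured when the call began; what a row does not reach only later rows make up. A row lasts 1/8 s, in which the tool goes at most 62.5 mm and 10.7 degrees, less where a joint would pass 70% of its speed; a pose out of reach is approached as far as the arm can. A call with a gripper value outside its range is refused whole. "fingers" is the gripper command: -1 is shut, 1 is fully open, values between are in proportion, set as the call begins (left out, the last holds). The fingers move at their own pace and stop on an object; the grip force is fixed at half the most. Time passes only in rows, so rows that repeat a pose let the fingers close. It gives the time, the measured TCP pose, the force and the opening at its end, in the units of the state.
- status.observe(): the state, without advancing time (a new reading comes with each control period).
- cams.snapshot(name): name is "scene" or "side" or "wrist"; returns a dict with "img" (384x512x3 uint8, red, green, blue), "fx", "fy", "cx", "cy" (pixels), "k1" (the pictures are not rectified: a ray, as slopes to the right and down, at radius r is drawn at 1 + k1 r^2 times it, then the intrinsics apply), "rvec" (rotation vector, rad) and "tvec" (3), from world to camera coordinates, as OpenCV has them; the wrist camera has in their place "T_tool_cam" (4x4, takes a point from camera to tool coordinates, whose origin is the TCP and whose axes are the flange's). Camera axes: x right, y down, z forward; pixel columns grow to the right and rows downward; lengths in m; the calibration is good to about 2 mm. A picture is of the moment at which its call begins: read the wrist's pose just before it. There is no depth.
- manip.close_job(): hands the job in, once; it reports no verdict.
The state is a dict: "time_s": time; "joint_positions": joint angles; "joint_velocities": joint speeds; "joint_efforts": joint torques, N m; "position": TCP position; "ee_rot": TCP orientation; "contact_force": force on the tool from outside, world axes, zero at the start; "moment": the same for the moment, N m; "finger_gap": opening from 0.0 (shut) to 1.0 (fully open).
Only numpy, scipy, OpenCV 4.12 (cv2) and the standard library are available. Lean on these libraries where they do the work, as an engineer would, in place of code of your own. Each camera call takes 0.05 s, during which the arm holds its last target. There are 200 camera calls.

## Working session

There is one attempt and no reset: what is moved stays moved. The work goes in short steps, Python scripts to look and compute and a tool call to move; the robot and the scene stay as the last step left them, time stands still between calls to the robot, and variables do not carry over. Pictures are saved under pics/ and viewed, about 8 in all and at most 12, crops included, and the job is handed in when it is done.

Besides the shell and the picture viewer there is one more tool, called as name(argument=value, ...), one argument or row to a line, values as JSON. jog_arm: Moves the arm, as the interface text tells. Its arguments: {"type":"object","properties":{"plan":{"type":"array","items":{"type":"number"}},"fingers":{"type":"number"}},"required":["plan"]}

```bash
mkdir -p pics; cat > h.py <<'E'
import sys; sys.path.insert(0,'.')
import numpy as np, cv2
from cell import status, cams, manip
def pose(s):
    R,_=cv2.Rodrigues(np.array(s["rvec"],float)); return R,np.array(s["tvec"],float).ravel()
def wristpose(s,st):
    T=np.eye(4);T[:3,:3]=st["ee_rot"];T[:3,3]=st["position"]
    M=np.linalg.inv(T@np.array(s["T_tool_cam"])); return M[:3,:3],M[:3,3]
def ray(s,R,t,u,v):
    x=(u-s["cx"])/s["fx"];y=(v-s["cy"])/s["fy"];a,b=x,y
    for _ in range(20):
        k=1+s["k1"]*(a*a+b*b);a,b=x/k,y/k
    return -R.T@t, R.T@np.array([a,b,1.])
def atz(s,R,t,u,v,z):
    o,d=ray(s,R,t,u,v); return o+d*(z-o[2])/d[2]
def proj(s,R,t,p):
    c=R@np.asarray(p,float)+t;a,b=c[:2]/c[2];k=1+s["k1"]*(a*a+b*b)
    return np.array([s["fx"]*a*k+s["cx"],s["fy"]*b*k+s["cy"]])
def snap(n):
    st=status.observe();s=cams.snapshot(n)
    R,t=wristpose(s,st) if n=="wrist" else pose(s)
    return s,R,t,s["img"][:,:,::-1].copy()
E
python3 - <<'E'
from h import *
import pickle
D={}
for n in("scene","side","wrist"):
    s,R,t,im=snap(n);D[n]=(s,R,t,im);cv2.imwrite(f"pics/{n}0.png",im)
    print(n,(-R.T@t).round(3),s["fx"],s["k1"])
pickle.dump(D,open("d0.pkl","wb"))
cv2.imwrite("pics/a.png",cv2.resize(D["scene"][3],(800,600)))
print(status.observe())
E
```

```text
scene [-0.021  1.152  0.735] 485.02678874529283 0.0651557381750454
side [ 0.439 -1.218  0.516] 397.37472160166317 -0.059715886070982827
wrist [0.648 0.068 0.373] 303.25043752257073 0.027151531252100326
{'time_s': 0.15, 'joint_positions': array([-0.04301099,  0.46823206, -0.01161313,  1.60341769,  0.00600804,
        1.07134921, -0.05631319]), 'joint_velocities': array([ 0.00046062, -0.00209239,  0.00096728, -0.00336784, -0.00118083,
        0.00078468, -0.00079079]), 'joint_efforts': array([ 7.85188859e-04, -5.32791960e+01,  2.14623066e-02, -2.51555961e+01,
        1.13295941e-02,  5.56105006e-03, -3.78186076e-05]), 'position': array([ 6.49580260e-01, -5.04848531e-05,  2.30517714e-01]), 'ee_rot': array([[ 5.41275668e-05,  9.99999063e-01, -1.36782193e-03],
       [ 9.99999993e-01, -5.42729445e-05, -1.06247161e-04],
       [-1.06321297e-04, -1.36781617e-03, -9.99999059e-01]]), 'contact_force': array([ 0.15183061, -0.00312124, -0.16985851]), 'moment': array([-0.05018372, -0.05868692,  0.02956361]), 'finger_gap': 0.9999442049212018}
```

View pics/a.png

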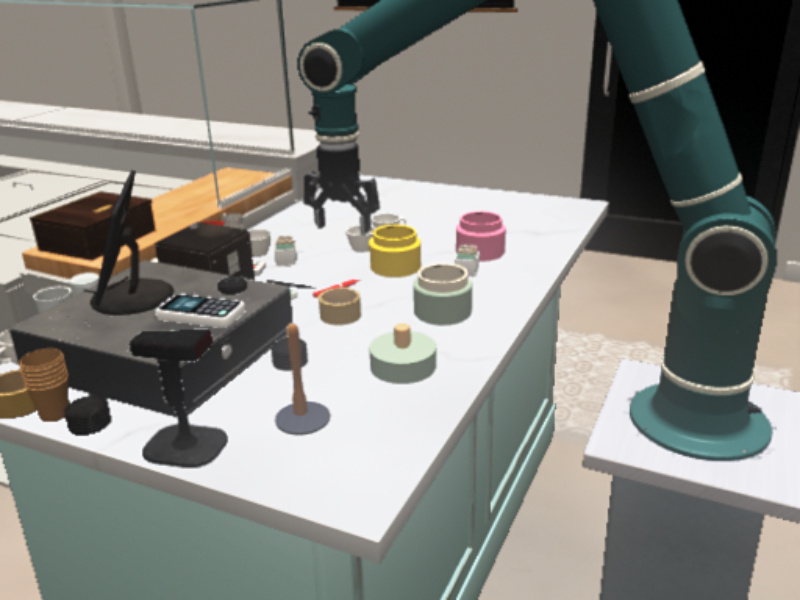

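View pics/side0.png

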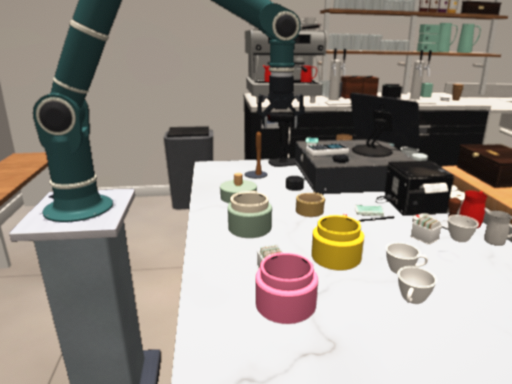

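Scene view (800 px wide): the sage canister is at (443,290). Its lookalikes are the yellow one at (395,250) and the pink one at (480,235). The sage nested cap with its wood knob is at (403,355), and the stirrer at (297,370) stands on the coaster at (303,417). The tape is at (340,305), the lid stack at (290,352) and the sugar caddy probably at (467,258). Next, one close crop to check the choices.

```bash
python3 - <<'E'
import cv2
im=cv2.imread("pics/scene0.png")[155:290,160:340]
cv2.imwrite("pics/b.png",cv2.resize(im,None,fx=4.4,fy=4.4,interpolation=cv2.INTER_CUBIC))
E
```

```text
(no output)
```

View pics/b.png

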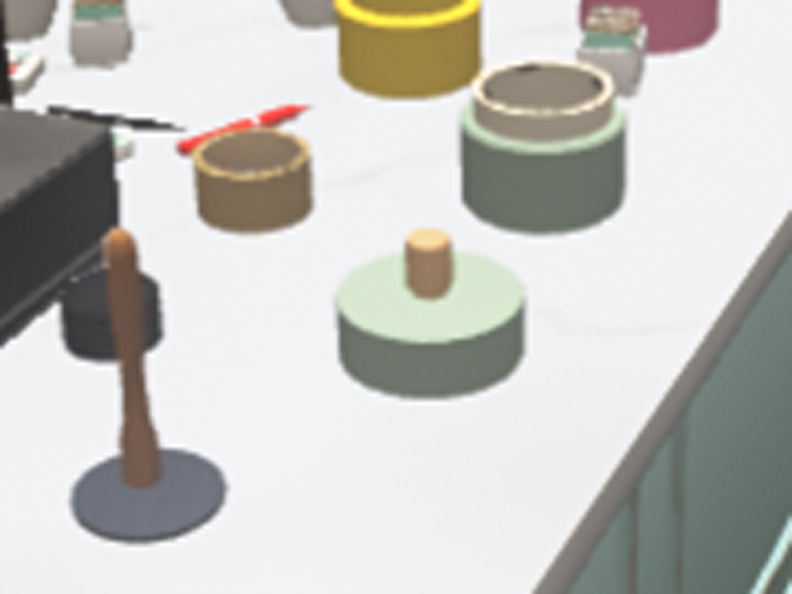

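The crop confirms the choice: sage canister with cream neck at (544,88), sage cap with knob top at (429,239), stirrer top at (119,235), and coaster at (149,492).

```bash
python3 - <<'E'
from h import *
import pickle
D=pickle.load(open("d0.pkl","rb"))
s,R,t,_=D["scene"]
f=lambda n,x,y,z:print(n,atz(s,R,t,160+x/4.4-.4,155+y/4.4-.4,z).round(4))
f("neck rim",544,88,.095);f("knobtop",429,239,.087);f("captop",430.5,296,.045)
f("coaster",149,493,.006);f("foot",142,478,.006);f("stirtop",119,240,.165);f("tape",254,152,.048);f("lids",111,300,.039);f("caddy",612,40,.05)
# hue-based wrist view refinement: side view
s,R,t,_=D["side"]
for n,u,v,z in(("rim",249.5,203,.095),("knob",238.5,178,.087),("stirtop",258.5,133,.165),("coaster",256.5,174.5,.006)):print("side",n,atz(s,R,t,u,v,z).round(4))
E
```

```text
neck rim [ 0.5298 -0.2026  0.095 ]
knobtop [0.5137 0.0364 0.087 ]
captop [0.5133 0.0372 0.045 ]
coaster [0.5981 0.2575 0.006 ]
foot [0.6105 0.2456 0.006 ]
stirtop [0.6149 0.2401 0.165 ]
tape [ 0.7282 -0.109   0.048 ]
lids [0.7135 0.1143 0.039 ]
caddy [ 0.5535 -0.4122  0.05  ]
side rim [ 0.5286 -0.2427  0.095 ]
side knob [ 0.5143 -0.0184  0.087 ]
side stirtop [0.6115 0.2657 0.165 ]
side coaster [0.6011 0.2409 0.006 ]
```

jog_arm(
  plan=[-0.25,1,0.2,0,0,0,-0.5,2,0.4,0,0,0,-0.75,3,0.6,0,0,0,-0.75,3,0.6,0,0,0],
  fingers=1,
)

```text
time_s: 0.65
position: [0.6106, 0.1563, 0.2613]
ee_rot: [[-0.009, 1.0, -0.001], [1.0, 0.009, 0.003], [0.003, -0.001, -1.0]]
contact_force: [0.4, -0.2, 0.4]
finger_gap: 0.998
```

```bash
cat > w.py <<'E'
from h import *
import pickle
n=sys.argv[1]; s,R,t,im=snap("wrist"); pickle.dump((s,R,t,im),open(f"{n}.pkl","wb"))
cv2.imwrite(f"pics/{n}.png",cv2.resize(im,(800,600),interpolation=cv2.INTER_CUBIC))
st=status.observe();print(st["position"],st["time_s"],"cam",-R.T@t,"axis",R[2])
E
python3 w.py w1
```

```text
[0.61136905 0.1525744  0.26070934] 0.7 cam [0.60876782 0.22371213 0.40424822] axis [ 0.0015199  -0.26411027 -0.96449129]
```

View pics/w1.png

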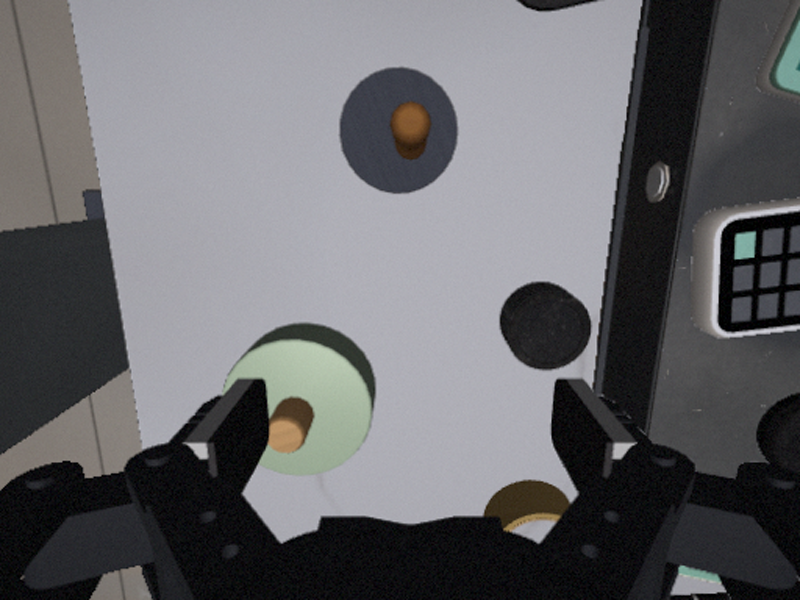

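Wrist view (800 px): stirrer top (411,122), foot about (410,147), coaster centre (398.5,130.5), cap top plate centre (299,406), knob top (287,436). The lid stack is at (545,325).

```bash
python3 - <<'E'
from h import *
import pickle
s,R,t,_=pickle.load(open("w1.pkl","rb"))
for n,u,v,z in(("stir top",411,122,.168),("foot",410,146,.01),("coaster",398.5,130.5,.006),("coaL",340,130,.006),("coaR",457,130,.006),("cap top",299,406.5,.045),("knob top",287,436,.087),("lids",545,322,.039)):
    print(n,atz(s,R,t,u/1.5625-.2,v/1.5625-.2,z).round(4))
E
```

```text
stir top [0.609  0.2473 0.168 ]
foot [0.6086 0.2454 0.01  ]
coaster [0.5994 0.2571 0.006 ]
coaL [0.5533 0.257  0.006 ]
coaR [0.6455 0.2578 0.006 ]
cap top [0.5177 0.0367 0.045 ]
knob top [0.5182 0.0342 0.087 ]
lids [0.7183 0.1101 0.039 ]
```

jog_arm(
  plan=[0,0.7,0,0,0,0,-0.05,1.4,0,0,0,0,-0.05,1.9,0,0,0,0,-0.05,1.9,0,0,0,0,-0.05,1.9,0,0,0,0,-0.05,1.9,-0.5,0,0,0,-0.05,1.9,-0.8,0,0,0,-0.05,1.9,-0.8,0,0,0],
)

```text
time_s: 1.7
position: [0.6085, 0.246, 0.2193]
ee_rot: [[-0.003, 1.0, -0.004], [1.0, 0.003, -0.001], [-0.001, -0.004, -1.0]]
contact_force: [0.5, 0.0, -0.1]
finger_gap: 0.999
```

jog_arm(
  plan=[0,0,-0.7,0,0,0,0,0,-1.4,0,0,0,0,0,-2.0,0,0,0,0,0,-2.0,0,0,0,0,0,-2.0,0,0,0],
)

```text
time_s: 2.33
position: [0.6096, 0.2463, 0.1211]
ee_rot: [[-0.003, 1.0, -0.001], [1.0, 0.003, -0.0], [-0.0, -0.001, -1.0]]
contact_force: [0.6, 0.5, 0.7]
finger_gap: 1.003
```

jog_arm(
  plan=[0,0,0,0,0,0,0,0,0,0,0,0,0,0,0,0,0,0,0,0,0,0,0,0,0,0,0,0,0,0,0,0,0,0,0,0,0,0,0,0,0,0],
  fingers=-1,
)

```text
time_s: 3.2
position: [0.61, 0.2465, 0.1216]
ee_rot: [[-0.003, 1.0, -0.001], [1.0, 0.003, 0.0], [0.0, -0.001, -1.0]]
contact_force: [0.4, -0.1, 5.7]
finger_gap: 0.222
```

jog_arm(
  plan=[0,0,0.5,0,0,0,0,0,1.3,0,0,0,0,0,2.2,0,0,0,0,-0.3,3.0,0,0,0,-0.1,-1,3.1,0,0,0,-0.3,-1.9,3.1,0,0,0,-0.5,-2.8,3.1,0,0,0,-0.7,-3.7,3.1,0,0,0,-0.8,-4.5,3.1,0,0,0,-0.8,-4.9,3.1,0,0,0],
)

```text
time_s: 4.45
position: [0.5688, -0.0016, 0.2758]
ee_rot: [[0.001, 1.0, -0.002], [1.0, -0.001, -0.001], [-0.001, -0.002, -1.0]]
contact_force: [-0.4, 0.2, -0.9]
finger_gap: 0.217
```

jog_arm(
  plan=[-0.1,-0.5,0,0,0,0,-0.2,-1.2,0,0,0,0,-0.3,-2,0,0,0,0,-0.5,-2.9,0,0,0,0,-0.6,-3.8,0,0,0,0,-0.7,-4.6,0,0,0,0,-0.8,-5.2,0,0,0,0,-0.8,-5.5,0,0,0,0,-0.8,-5.5,0,0,0,0,-0.8,-5.5,0,0,0,0],
)

```text
time_s: 5.7
position: [0.5294, -0.2747, 0.2755]
ee_rot: [[-0.002, 1.0, -0.003], [1.0, 0.002, 0.001], [0.001, -0.003, -1.0]]
contact_force: [0.2, 0.1, -0.7]
finger_gap: 0.217
```

```bash
python3 w.py w2
```

```text
[ 0.52941389 -0.27468102  0.27558758] 5.75 cam [ 0.52831626 -0.20691613  0.41827974] axis [-0.00206294 -0.26661804 -0.96380006]
```

View pics/w2.png

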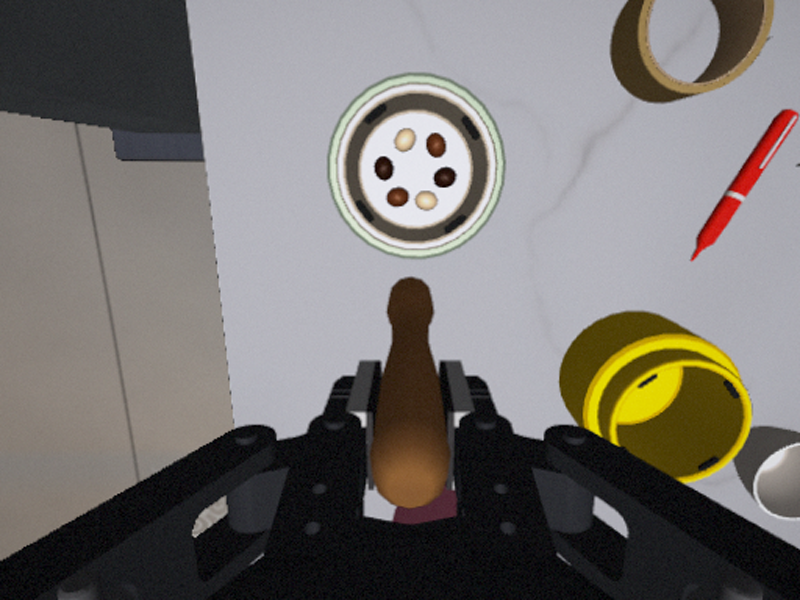

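Wrist view: the sage canister's bore is centred at about (417,167). Its six nuts form a ring at (405,139), (436,145), (384,168), (444,177), (397,197) and (426,201). The stirrer foot is at (410,300), hanging upright.

```bash
python3 - <<'E'
from h import *
import pickle
s,R,t,_=pickle.load(open("w2.pkl","rb"))
f=lambda n,u,v,z:print(n,atz(s,R,t,u/1.5625-.2,v/1.5625-.2,z).round(4))
f("bore",417,167.5,.095);f("boreL",345,167,.095);f("boreR",489,167,.095);f("body",416.5,165.5,.072);f("floor",415.5,168,.01)
for p in((405,139),(436,145),(384,168),(444,177),(397,197),(426,201)):f("nut",*p,.018)
f("foot",410,298,.16)
print(proj(s,R,t,[.5294,-.2747,.16])*1.5625)
E
```

```text
bore [ 0.5323 -0.2033  0.095 ]
boreL [ 0.4852 -0.203   0.095 ]
boreR [ 0.5793 -0.203   0.095 ]
body [ 0.5322 -0.2017  0.072 ]
floor [ 0.5321 -0.2027  0.01  ]
nut [ 0.5236 -0.1807  0.018 ]
nut [ 0.5483 -0.1852  0.018 ]
nut [ 0.5065 -0.2028  0.018 ]
nut [ 0.5552 -0.2098  0.018 ]
nut [ 0.5169 -0.2257  0.018 ]
nut [ 0.5408 -0.2289  0.018 ]
foot [ 0.5279 -0.2745  0.16  ]
[412.40016972 298.08369956]
```

jog_arm(
  plan=[0,0.5,0,0,0,0,0.07,1.0,0,0,0,0,0.07,1.43,0,0,0,0,0.07,1.43,0,0,0,0,0.07,1.43,0,0,0,0,0.07,1.43,-0.4,0,0,0,0.07,1.43,-0.8,0,0,0,0.07,1.43,-0.9,0,0,0,0.07,1.43,-0.9,0,0,0],
)

```text
time_s: 6.88
position: [0.5329, -0.2039, 0.2307]
ee_rot: [[-0.001, 1.0, -0.003], [1.0, 0.001, 0.0], [0.0, -0.003, -1.0]]
contact_force: [0.0, 0.3, -0.4]
finger_gap: 0.221
```

Down to TCP z ≈ 0.129, which puts the foot about 3 mm above the floor.

jog_arm(
  plan=[0,0,-0.4,0,0,0,0,0,-0.9,0,0,0,0,0,-1.4,0,0,0,0,0,-1.75,0,0,0,0,0,-1.95,0,0,0,0,0,-2.03,0,0,0,0,0,-2.03,0,0,0],
)

```text
time_s: 7.75
position: [0.5332, -0.204, 0.1295]
ee_rot: [[-0.001, 1.0, -0.002], [1.0, 0.001, -0.0], [-0.0, -0.002, -1.0]]
contact_force: [-0.3, 0.2, -0.7]
finger_gap: 0.219
```

jog_arm(
  plan=[0.2,0,0,0,0,0,0.26,0.15,0,0,0,0,0.2,0.35,0,0,0,0,0,0.5,0,0,0,0,-0.27,0.47,0,0,0,0,-0.47,0.27,0,0,0,0,-0.54,0,0,0,0,0,-0.47,-0.27,0,0,0,0,-0.27,-0.47,0,0,0,0,0,-0.54,0,0,0,0],
)

```text
time_s: 9.0
position: [0.5321, -0.2306, 0.1292]
ee_rot: [[0.0, 1.0, -0.005], [1.0, -0.0, 0.003], [0.003, -0.005, -1.0]]
contact_force: [-0.4, 6.1, 0.7]
finger_gap: 0.218
```

jog_arm(
  plan=[0.22,0.17,0,0,0,0,0.38,0.33,0,0,0,0,0.44,0.55,0,0,0,0,0.38,0.77,0,0,0,0,0.22,0.93,0,0,0,0,0,0.99,0,0,0,0,-0.22,0.93,0,0,0,0,-0.38,0.77,0,0,0,0,-0.44,0.55,0,0,0,0,-0.38,0.33,0,0,0,0],
)

```text
time_s: 10.25
position: [0.513, -0.2143, 0.1291]
ee_rot: [[0.002, 1.0, -0.005], [1.0, -0.002, 0.004], [0.004, -0.005, -1.0]]
contact_force: [3.1, 3.4, 0.2]
finger_gap: 0.217
```

```bash
cat > shift.py <<'E'
from h import *
import pickle
D=pickle.load(open("d0.pkl","rb"))
for n,z in(("scene",.03),("side",.03)):
    s,R,t,im=snap(n); s0,_,_,im0=D[n]
    c=np.array([.532,-.203,z]);u,v=proj(s,R,t,c).astype(int)
    T=im0[v-14:v+22,u-26:u+27] # body incl. lower edge
    S=im[v-24:v+32,u-36:u+37]
    U=lambda a:cv2.resize(a,None,fx=5,fy=5,interpolation=cv2.INTER_CUBIC)
    r=cv2.matchTemplate(U(S),U(T),cv2.TM_CCOEFF_NORMED);_,m,_,l=cv2.minMaxLoc(r)
    d=np.array(l)/5-10
    J=np.array([proj(s,R,t,c+[.01,0,0])-proj(s,R,t,c),proj(s,R,t,c+[0,.01,0])-proj(s,R,t,c)]).T
    print(n,"score",round(m,3),"px",d,"mm",(np.linalg.solve(J,d)*10).round(1))
E
python3 shift.py
```

```text
scene score 0.996 px [1. 0.] mm [-3.1 -1.2]
side score 0.998 px [-1.   0.4] mm [-3.1 -2.3]
```

jog_arm(
  plan=[0.34,0.2,0,0,0,0,0.68,0.2,0,0,0,0,0.615,0,0,0,0,0,0.445,-0.12,0,0,0,0,0.235,-0.12,0,0,0,0,0.065,0,0,0,0,0,0,0.2,0,0,0,0,0.065,0.4,0,0,0,0,0.235,0.52,0,0,0,0,0.445,0.52,0,0,0,0],
)

```text
time_s: 11.6
position: [0.5374, -0.1883, 0.1293]
ee_rot: [[0.0, 1.0, -0.004], [1.0, -0.0, 0.003], [0.003, -0.004, -1.0]]
contact_force: [-0.1, -0.7, -1.7]
finger_gap: 0.222
```

```bash
python3 shift.py
```

```text
scene score 0.996 px [1. 0.] mm [-3.1 -1.2]
side score 0.998 px [-1.   0.4] mm [-3.1 -2.3]
```

jog_arm(
  plan=[0.17,-0.08,0,0,0,0,0.27,-0.32,0,0,0,0,0.19,-0.55,0,0,0,0,0,-0.68,0,0,0,0,-0.25,-0.68,0,0,0,0,-0.43,-0.54,0,0,0,0,-0.5,-0.32,0,0,0,0,-0.43,-0.08,0,0,0,0,-0.25,0.06,0,0,0,0,-0.03,0.06,0,0,0,0],
)

```text
time_s: 12.95
position: [0.5376, -0.185, 0.1292]
ee_rot: [[-0.001, 1.0, -0.003], [1.0, 0.001, 0.002], [0.002, -0.003, -1.0]]
contact_force: [0.6, -0.3, -0.7]
finger_gap: 0.217
```

jog_arm(
  plan=[0.17,-0.14,0,0,0,0,0.27,-0.34,0,0,0,0,0.19,-0.57,0,0,0,0,0,-0.68,0,0,0,0,-0.25,-0.68,0,0,0,0,-0.43,-0.54,0,0,0,0,-0.5,-0.32,0,0,0,0,-0.43,-0.1,0,0,0,0,-0.25,0.04,0,0,0,0,-0.15,-0.3,0,0,0,0],
)

```text
time_s: 14.2
position: [0.5315, -0.1973, 0.1291]
ee_rot: [[-0.006, 1.0, -0.003], [1.0, 0.006, 0.004], [0.004, -0.003, -1.0]]
contact_force: [0.1, -0.8, -0.0]
finger_gap: 0.222
```

```bash
python3 shift.py
```

```text
scene score 0.995 px [1. 0.] mm [-3.1 -1.2]
side score 0.998 px [-1.   0.4] mm [-3.1 -2.3]
```

jog_arm(
  plan=[-0.03,-0.15,0.1,0,0,0,-0.03,-0.15,0.5,0,0,0,-0.03,-0.15,1.1,0,0,0,-0.03,-0.15,1.8,0,0,0,-0.03,-0.15,2.5,0,0,0,-0.03,-0.3,2.9,0,0,0,-0.03,-0.8,2.95,0,0,0,-0.03,-1.3,2.95,0,0,0,-0.03,-1.55,2.95,0,0,0,-0.03,-1.55,2.95,0,0,0],
)

```text
time_s: 15.55
position: [0.5285, -0.2809, 0.2765]
ee_rot: [[0.003, 1.0, -0.003], [1.0, -0.003, 0.001], [0.001, -0.003, -1.0]]
contact_force: [1.0, -0.2, -2.1]
finger_gap: 0.217
```

```bash
python3 w.py w3
```

```text
[ 0.52890919 -0.27973708  0.27641424] 15.6 cam [ 0.52786358 -0.21321575  0.41929496] axis [-0.00388213 -0.26646099 -0.96383788]
```

View pics/w3.png

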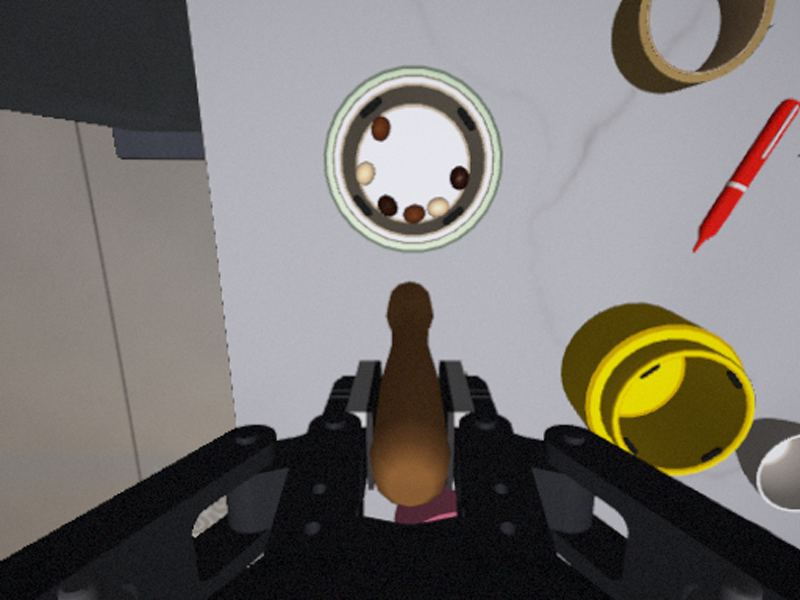

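All six nuts have moved from the mid ring to the wall: (381,128), (365,173), (387,205), (413,213), (438,207) and (459,177). All are inside the canister. Next I put the stirrer back.

```bash
python3 - <<'E'
from h import *
import pickle
s,R,t,_=pickle.load(open("w3.pkl","rb"))
f=lambda n,u,v,z:print(n,atz(s,R,t,u/1.5625-.2,v/1.5625-.2,z).round(4))
f("bore",414,160.5,.095);f("body",413.5,159.5,.072);f("floor",413,163,.01)
E
```

```text
bore [ 0.5297 -0.2051  0.095 ]
body [ 0.5295 -0.2039  0.072 ]
floor [ 0.5294 -0.205   0.01  ]
```

jog_arm(
  plan=[0,0.3,0,0,0,0,0.1,0.9,0,0,0,0,0.2,1.7,0,0,0,0,0.3,2.6,0,0,0,0,0.5,3.5,0,0,0,0,0.6,4.4,0,0,0,0,0.7,5.3,0,0,0,0,0.9,6.2,0,0,0,0,1.0,7.0,0,0,0,0,1.1,7.5,0,0,0,0],
)

```text
time_s: 16.85
position: [0.5826, 0.1003, 0.2765]
ee_rot: [[-0.004, 1.0, -0.004], [1.0, 0.004, 0.003], [0.003, -0.004, -1.0]]
contact_force: [0.5, 0.3, -1.3]
finger_gap: 0.216
```

jog_arm(
  plan=[0.1,0.5,0,0,0,0,0.2,1.2,0,0,0,0,0.3,2,0,0,0,0,0.4,2.6,0,0,0,0,0.42,3.0,0,0,0,0,0.42,3.07,0,0,0,0,0.42,3.07,-0.6,0,0,0,0.42,3.07,-1.3,0,0,0,0.42,3.07,-2.0,0,0,0,0.42,3.07,-2.5,0,0,0],
)

```text
time_s: 18.1
position: [0.603, 0.2517, 0.15]
ee_rot: [[-0.002, 1.0, -0.005], [1.0, 0.002, 0.001], [0.001, -0.005, -1.0]]
contact_force: [0.7, -0.3, -1.4]
finger_gap: 0.218
```

jog_arm(
  plan=[0,0.04,-0.2,0,0,0,0,0.04,-0.35,0,0,0,0,0.04,-0.45,0,0,0,0,0.04,-0.53,0,0,0,0,0.04,-0.55,0,0,0,0,0.04,-0.55,0,0,0],
)

```text
time_s: 18.85
position: [0.6032, 0.2538, 0.1228]
ee_rot: [[-0.002, 1.0, -0.005], [1.0, 0.002, 0.001], [0.001, -0.005, -1.0]]
contact_force: [-0.4, 0.2, -1.0]
finger_gap: 0.221
```

jog_arm(
  plan=[0,0,-0.02,0,0,0,0,0,-0.04,0,0,0,0,0,-0.04,0,0,0],
)

```text
time_s: 19.23
position: [0.6035, 0.2541, 0.1217]
ee_rot: [[-0.002, 1.0, -0.004], [1.0, 0.002, 0.002], [0.002, -0.004, -1.0]]
contact_force: [-0.5, -0.3, 5.1]
finger_gap: 0.219
```

Contact at 5 N. I release, wait, then rise slowly.

jog_arm(
  plan=[0,0,0,0,0,0,0,0,0,0,0,0,0,0,0,0,0,0,0,0,0,0,0,0,0,0,0,0,0,0],
  fingers=1,
)

```text
time_s: 19.85
position: [0.6035, 0.2541, 0.1216]
ee_rot: [[-0.002, 1.0, -0.004], [1.0, 0.002, 0.002], [0.002, -0.004, -1.0]]
contact_force: [0.5, 0.1, -0.4]
finger_gap: 0.999
```

jog_arm(
  plan=[0,0,0.3,0,0,0,0,0,0.8,0,0,0,0,0,1.4,0,0,0,0,0,2.1,0,0,0,0,0,2.7,0,0,0,0,-0.5,2.8,0,0,0,-0.1,-1.2,2.8,0,0,0,-0.2,-2,2.8,0,0,0,-0.2,-2.1,2.8,0,0,0,-0.2,-2.1,2.8,0,0,0],
)

```text
time_s: 21.1
position: [0.5938, 0.1493, 0.2626]
ee_rot: [[-0.001, 1.0, -0.003], [1.0, 0.001, 0.002], [0.003, -0.003, -1.0]]
contact_force: [-0.5, 0.3, 0.5]
finger_gap: 1.002
```

```bash
python3 w.py w4
```

```text
[0.59362742 0.15026205 0.26236018] 21.15 cam [0.59269821 0.21673504 0.40557902] axis [-0.00205364 -0.26470471 -0.96432733]
```

View pics/w4.png

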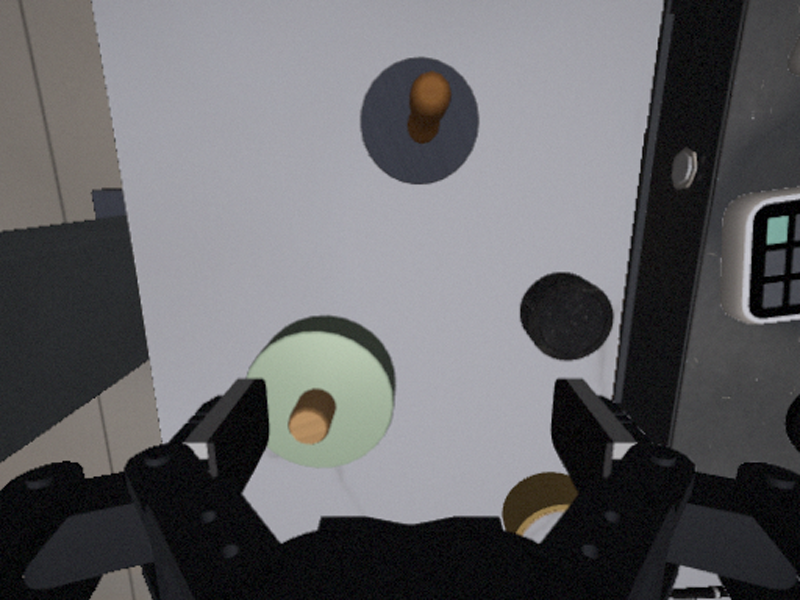

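The stirrer stands upright on the coaster: top (430,94), foot about (422,128), coaster centre (420,121). The cap plate is centred at (321,399) with the knob top at (309,427).

```bash
python3 - <<'E'
from h import *
import pickle
s,R,t,_=pickle.load(open("w4.pkl","rb"))
f=lambda n,u,v,z:print(n,atz(s,R,t,u/1.5625-.2,v/1.5625-.2,z).round(4))
f("cap",321,399,.045);f("knob",309,427.5,.087);f("stirtop",430,93,.168);f("stirfoot",422,127,.015);f("coaster",420,121,.006)
E
```

```text
cap [0.5179 0.0362 0.045 ]
knob [0.5166 0.0339 0.087 ]
stirtop [0.6015 0.2527 0.168 ]
stirfoot [0.6012 0.2518 0.015 ]
coaster [0.5998 0.257  0.006 ]
```

jog_arm(
  plan=[-0.4,-0.6,0,0,0,0,-0.9,-1.3,0,0,0,0,-1.3,-2,0,0,0,0,-1.52,-2.29,-0.3,0,0,0,-1.52,-2.29,-0.9,0,0,0,-1.52,-2.29,-1.6,0,0,0,-1.52,-2.29,-2.2,0,0,0,-1.52,-2.29,-2.2,0,0,0,-1.52,-2.29,-2.2,0,0,0],
)

```text
time_s: 22.28
position: [0.5185, 0.0367, 0.1534]
ee_rot: [[-0.004, 1.0, -0.002], [1.0, 0.004, 0.003], [0.003, -0.002, -1.0]]
contact_force: [0.9, -0.1, -0.3]
finger_gap: 0.998
```

jog_arm(
  plan=[-0.02,-0.01,-0.5,0,0,0,-0.02,-0.01,-1.1,0,0,0,-0.02,-0.01,-1.6,0,0,0,-0.02,-0.01,-1.9,0,0,0,-0.02,-0.01,-1.98,0,0,0,-0.02,-0.01,-1.98,0,0,0],
)

```text
time_s: 23.02
position: [0.5182, 0.0364, 0.0551]
ee_rot: [[-0.004, 1.0, -0.0], [1.0, 0.004, 0.003], [0.003, -0.0, -1.0]]
contact_force: [-0.4, -0.4, 0.0]
finger_gap: 1.001
```

jog_arm(
  plan=[0,0,0,0,0,0,0,0,0,0,0,0,0,0,0,0,0,0,0,0,0,0,0,0,0,0,0,0,0,0,0,0,0,0,0,0],
  fingers=-1,
)

```text
time_s: 23.78
position: [0.5183, 0.0364, 0.0557]
ee_rot: [[-0.004, 1.0, -0.0], [1.0, 0.004, 0.003], [0.003, -0.0, -1.0]]
contact_force: [-1.7, -0.7, 5.6]
finger_gap: 0.357
```

jog_arm(
  plan=[0,0,0.4,0,0,0,0,0,1.0,0,0,0,0,0,1.8,0,0,0,0,-0.2,2.5,0,0,0,0.05,-0.8,2.9,0,0,0,0.1,-1.6,2.9,0,0,0,0.1,-2.4,2.9,0,0,0,0.2,-3.2,2.9,0,0,0,0.23,-3.8,2.9,0,0,0,0.23,-4.1,2.9,0,0,0],
)

```text
time_s: 25.02
position: [0.5289, -0.1704, 0.2]
ee_rot: [[-0.002, 1.0, -0.002], [1.0, 0.002, 0.003], [0.003, -0.002, -1.0]]
contact_force: [0.4, 0.3, -2.7]
finger_gap: 0.359
```

```bash
python3 - <<'E'
from h import *
s,R,t,im=snap("side");st=status.observe();print(st["position"],st["ee_rot"][:,2],st["finger_gap"])
cv2.imwrite("pics/s1.png",cv2.resize(im[110:260,160:360],(800,600),interpolation=cv2.INTER_CUBIC))
E
```

```text
[ 0.52893221 -0.17178439  0.20012028] [-0.0012798   0.00225084 -0.99999665] 0.3577764285691237
```

View pics/s1.png

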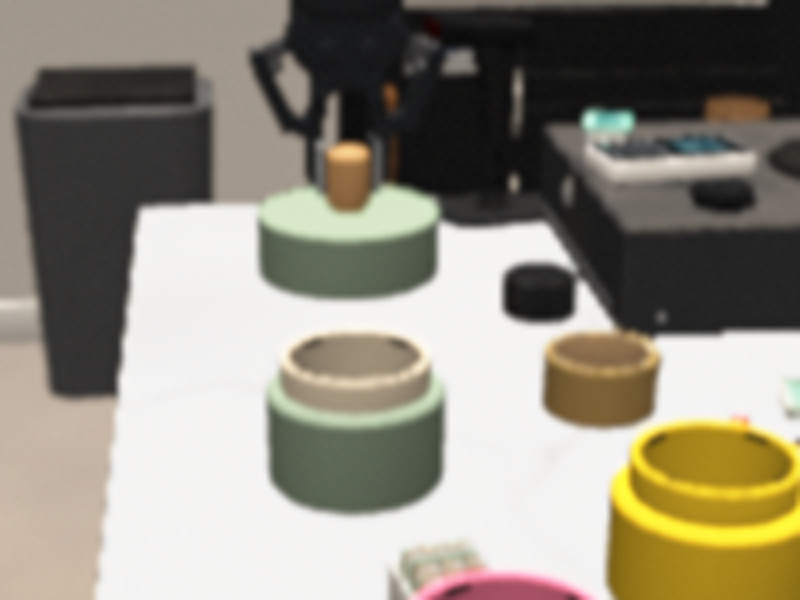

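The cap hangs level with its knob at (348,180). The 2.7 N load matches cap plus inner lid (0.27 kg), so the lid is coming along. The canister at (357,420) lies straight below the path.

jog_arm(
  plan=[0.02,-0.3,0,0,0,0,0.02,-0.65,0,0,0,0,0.02,-0.65,0,0,0,0,0.02,-0.65,0,0,0,0,0.02,-0.65,-0.3,0,0,0,0.02,-0.65,-0.45,0,0,0,0.02,-0.65,-0.45,0,0,0],
)

```text
time_s: 25.95
position: [0.5292, -0.2037, 0.1763]
ee_rot: [[-0.001, 1.0, -0.004], [1.0, 0.001, 0.003], [0.003, -0.004, -1.0]]
contact_force: [0.7, 0.0, -3.8]
finger_gap: 0.355
```

```bash
cat > fit.py <<'E'
from h import *
# fit x of silhouette edges: green/cream horizontal midlines of cap and canister in both views -> lateral misalignment
for n in("scene","side"):
    s,R,t,im=snap(n);st=status.observe();p=st["position"];capz=p[2]-.0557
    hsv=cv2.cvtColor(im,cv2.COLOR_BGR2HSV);m=((hsv[...,0]>40)&(hsv[...,0]<85)&(hsv[...,1]>20)).astype(np.uint8)
    def mid(c):
        u,v=proj(s,R,t,c);v=int(round(v));row=im[v].astype(float).sum(1);u0=int(u)
        g=cv2.GaussianBlur(np.abs(np.gradient(row)).reshape(1,-1),(3,1),0).ravel()
        o=[]
        w=proj(s,R,t,np.array(c)+[.063*R[0,0],.063*R[0,1],0])[0]-u
        for sg in(-1,1):
            e=u+sg*w;a=int(e)-6;seg=g[a:a+13];o.append((seg*np.arange(a,a+13)).sum()/seg.sum() if seg.sum() else 0)
        return np.mean(o)-u,o[1]-o[0],2*w
    # cap lateral centre relative to TCP xy; canister relative to assumed centre
    k=.01/(proj(s,R,t,p[:2].tolist()+[.1]+[] if 0 else [p[0]+.01*R[0,0],p[1]+.01*R[0,1],.1])[0]-proj(s,R,t,[p[0],p[1],.1])[0])
    for nm,c in(("cap",[p[0],p[1],capz+.02]),("can",[.5295,-.2047,.035])):
        d,w1,w0=mid(c);print(n,nm,"off mm",round(d*k*1000,2),"w",round(w1,1),round(w0,1))
    print("lateral dir",R[0].round(2),p)
    T=im[140:250,190:350] if n=="scene" else im[130:240,170:330]
    cv2.imwrite(f"pics/f_{n}.png",cv2.resize(T,None,fx=2.5,fy=4/1.6,interpolation=cv2.INTER_CUBIC))
cv2.imwrite("pics/f.png",np.vstack([cv2.imread("pics/f_scene.png"),cv2.imread("pics/f_side.png")]))
E
python3 fit.py
```

```text
scene cap off mm 1.1 w 42.3 38.9
scene can off mm 1.09 w 37.4 37.8
lateral dir [-0.9  -0.43 -0.03] [ 0.52965972 -0.20399859  0.17697856]
side cap off mm -1.5 w 45.2 46.2
side can off mm -0.47 w 43.9 44.6
lateral dir [ 0.99 -0.13  0.01] [ 0.52996275 -0.20416372  0.17741848]
```

View pics/f.png

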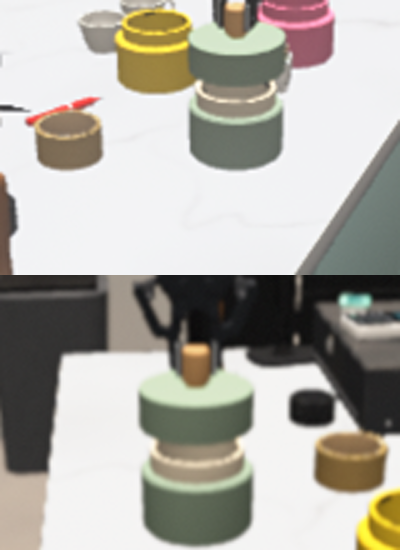

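The cap sits concentric above the canister in both views (cap and canister axes within about 2 mm). Lowering it.

jog_arm(
  plan=[0,0,-0.2,0,0,0,0,0,-0.4,0,0,0,0,0,-0.55,0,0,0,0,0,-0.65,0,0,0,0,0,-0.72,0,0,0,0,0,-0.75,0,0,0],
)

```text
time_s: 26.8
position: [0.5301, -0.2041, 0.1399]
ee_rot: [[-0.001, 1.0, -0.001], [1.0, 0.001, 0.002], [0.002, -0.001, -1.0]]
contact_force: [-0.1, 1.5, -1.1]
finger_gap: 0.356
```

jog_arm(
  plan=[0,0,-0.04,0,0,0,0,0,-0.08,0,0,0,0,0,-0.12,0,0,0,0,0,-0.14,0,0,0,0,0,-0.14,0,0,0],
)

```text
time_s: 27.42
position: [0.5294, -0.204, 0.1321]
ee_rot: [[-0.001, 1.0, -0.003], [1.0, 0.001, 0.003], [0.003, -0.003, -1.0]]
contact_force: [-0.5, -0.5, -3.8]
finger_gap: 0.361
```

jog_arm(
  plan=[0,0,-0.02,0,0,0,0,0,-0.04,0,0,0,0,0,-0.04,0,0,0],
)

```text
time_s: 27.8
position: [0.5297, -0.2041, 0.1317]
ee_rot: [[-0.001, 1.0, -0.002], [1.0, 0.001, 0.003], [0.003, -0.002, -1.0]]
contact_force: [-3.2, 1.7, 8.2]
finger_gap: 0.355
```

jog_arm(
  plan=[0,0,-0.02,0,0,0,0,0,-0.05,0,0,0,0,0,-0.05,0,0,0],
)

```text
time_s: 28.18
position: [0.5301, -0.2043, 0.1316]
ee_rot: [[-0.001, 1.0, -0.001], [1.0, 0.001, 0.003], [0.003, -0.001, -1.0]]
contact_force: [-6.5, 2.4, 16.6]
finger_gap: 0.357
```

jog_arm(
  plan=[-0.01,0.005,-0.03,0,0,0,-0.015,0.005,-0.05,0,0,0,-0.015,0.005,-0.05,0,0,0],
)

```text
time_s: 28.55
position: [0.5301, -0.2043, 0.1316]
ee_rot: [[-0.001, 1.0, 0.001], [1.0, 0.001, 0.002], [0.002, 0.001, -1.0]]
contact_force: [-4.7, 2.2, 16.3]
finger_gap: 0.36
```

jog_arm(
  plan=[-0.02,0.005,-0.06,0,0,0,-0.02,0.005,-0.1,0,0,0,-0.02,0.005,-0.1,0,0,0,-0.02,0.005,-0.1,0,0,0],
)

```text
time_s: 29.05
position: [0.5302, -0.2044, 0.1315]
ee_rot: [[-0.001, 1.0, 0.004], [1.0, 0.001, 0.002], [0.002, 0.004, -1.0]]
contact_force: [-10.4, 4.3, 32.6]
finger_gap: 0.362
```

```bash
python3 - <<'E'
from h import *
o=[]
for n in("scene","side"):
    s,R,t,im=snap(n);u,v=proj(s,R,t,[.53,-.204,.07]).astype(int)
    o.append(cv2.resize(im[v-40:v+40,u-50:u+50],None,fx=4,fy=4,interpolation=cv2.INTER_CUBIC))
cv2.imwrite("pics/g.png",np.hstack(o));print(status.observe()["contact_force"],status.observe()["position"])
E
```

```text
[-10.8165071    3.55887398  32.09960563] [ 0.5301416  -0.20438321  0.13149049]
```

View pics/g.png

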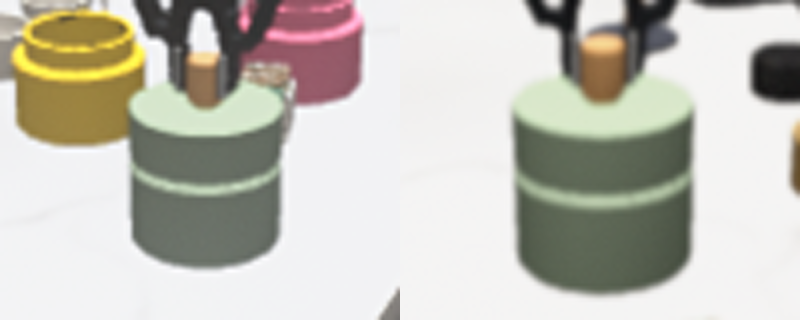

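The cap is fully home. Both views show an even band of about 4 mm (76 vs 72 mm) between the rim edges, and TCP z is at the computed home height under 32 N. Now I draw it straight up, slowly at first.

jog_arm(
  plan=[0,0,0.04,0,0,0,0,0,0.08,0,0,0,0,0,0.13,0,0,0,0,0,0.18,0,0,0,0,0,0.25,0,0,0,0,0,0.32,0,0,0,0,0,0.4,0,0,0,0,0,0.48,0,0,0],
)

```text
time_s: 30.15
position: [0.5301, -0.2044, 0.1558]
ee_rot: [[-0.001, 1.0, 0.004], [1.0, 0.001, 0.002], [0.002, 0.004, -1.0]]
contact_force: [0.3, -0.2, -2.3]
finger_gap: 0.358
```

jog_arm(
  plan=[0,0,0.2,0,0,0,0,0,0.5,0,0,0,0,0,0.9,0,0,0,0,0,1.4,0,0,0,0,0,1.9,0,0,0,0,0,2.2,0,0,0,0,0,2.3,0,0,0,0,0,2.3,0,-0.04,0,0,0,2.3,0,-0.04,0,0,0,2.3,0,-0.04,0],
)

```text
time_s: 31.4
position: [0.5298, -0.2043, 0.27]
ee_rot: [[-0.0, 1.0, 0.006], [1.0, 0.0, 0.002], [0.002, 0.006, -1.0]]
contact_force: [0.3, 0.3, -2.2]
finger_gap: 0.357
```

```bash
python3 - <<'E'
from h import *
o=[];f=[]
for n in("scene","side"):
    s,R,t,im=snap(n);f.append(status.observe()["contact_force"]);u,v=proj(s,R,t,[.53,-.204,.14]).astype(int)
    if n=="scene": cv2.imwrite("pics/scene9.png",im)
    o.append(cv2.resize(im[v-55:v+55,u-50:u+50],None,fx=4,fy=4,interpolation=cv2.INTER_CUBIC))
cv2.imwrite("pics/k.png",np.hstack(o));st=status.observe();print(f,st["position"],st["ee_rot"][:,2],st["time_s"],st["finger_gap"])
E
python3 shift.py
```

```text
[array([ 0.0958815 ,  0.53187519, -2.01663105]), array([ 0.60417849,  0.84472638, -1.7495393 ])] [ 0.52997412 -0.20437947  0.27027139] [ 0.00696668  0.00196414 -0.9999738 ] 31.5 0.3552570312123065
scene score 0.952 px [1. 0.] mm [-3.1 -1.2]
side score 0.995 px [-1.   0.4] mm [-3.1 -2.3]
```

View pics/k.png

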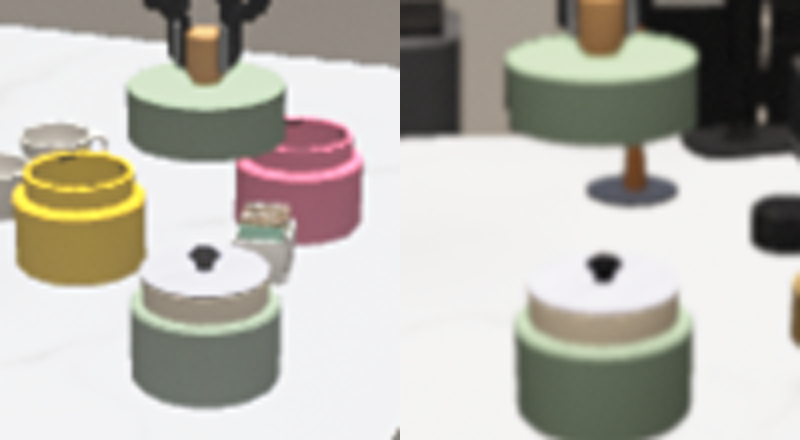

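The inner lid is sealed flat on the neck, with its black knob at (204,257) and (603,267). The cap hangs empty and level above it. I trim the 0.4° tilt and let it settle.

jog_arm(
  plan=[0,0,0,-0.02,0.065,0,0,0,0,-0.02,0.065,0,0,0,0,-0.02,0.065,0,0,0,0,-0.02,0.065,0,0,0,0,-0.02,0.065,0,0,0,0,-0.02,0.065,0],
)

```text
time_s: 32.35
position: [0.53, -0.2044, 0.2705]
ee_rot: [[-0.0, 1.0, 0.001], [1.0, 0.0, -0.0], [-0.0, 0.001, -1.0]]
contact_force: [0.6, -0.3, -2.4]
finger_gap: 0.355
```

```bash
python3 - <<'E'
from h import *
st=status.observe();print(st["position"],st["ee_rot"][:,2],np.abs(st["joint_velocities"]).max(),st["time_s"],st["finger_gap"],st["contact_force"])
print(manip.close_job())
E
```

```text
[ 0.53004872 -0.20442159  0.27050676] [ 5.61543097e-04 -2.28082273e-04 -9.99999816e-01] 0.0024148045604477104 32.35 0.3548040838831683 [ 0.5579319  -0.28059196 -2.39661782]
the job is handed in; nothing more can be done
None
```

The whole job was carried out in the order asked and handed in at 32.4 s, with the arm still holding the cap. The one blemish is that the stirring slid the canister about 3.5 mm.

- **Stirring:** I made about 4½ turns in both directions. All six hazelnuts moved from the middle ring out to the wall, and none left the canister.
- **Stirrer:** It stands upright on the coaster, about 5 mm off its centre.
- **Lids:** I pressed the nested lids home with about 32 N, at the expected height. I then drew the cap straight up. The last pictures show the inner lid sealed flat on the neck.
- **Cap:** It is held level (within 0.05°) and still. Its lower edge is about 0.215 m above the counter, roughly 10 cm above the inner lid's knob.

**Checks that were off or unclear:**
- **Canister shift:** The slide came from an early wide circle that pushed with about 6 N. I made the circles smaller, and it did not move again after that.
- **Force reading:** The last reading (1.7–2.4 N) is too noisy to tell the cap alone from the cap with the lid. That the inner lid stayed behind therefore rests on the pictures.
- **Bystanders:** I never worked near the lid stack, sugar caddy or tape, but I did not measure them again at the end.

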